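# Uncover a watch movement and bring it under the inspection microscope

### The job

The watch movement clamped in its steel holder is to be inspected. Lift the large dust cover straight up off it without touching the movement, and stand the cover gently, the right way up, elsewhere on the green bench pad, well clear of the holder. Then set the holder gently down flat on the microscope's stage with the movement centred below the lens and the holder's clamping screw pointing squarely to the front of the stand (the side away from the column), without bumping the microscope's head; leave the jar, the small covered tray and the screwdriver stand where they are.

Things in the scene. Friction and masses are not known exactly. Their poses are not given: they have to be found in the camera images.
- movement_holder: Steel holder with a 43 mm brass watch movement on top, loose, 160 g. Origin: underside, below the movement's centre. Two side rails: outer faces 40 mm apart (y = -20, +20), 18 mm high, x = -35 to 35; movement on top at 18 to 26 mm, radius 21.5. The clamping screw's knurled head (14 mm dia., axis 9 mm up) ends at x = -50. Starts on the pad under the dust cover, screw end away from the microscope.
- screw_end (a point): End of the knurled head of the holder's clamping screw, at local (-50, 0, 9) mm of movement_holder.
- dust_cover: Large clear plastic bell, outside dia. 116, inside 110, 60 mm high, open below, loose, 140 g. Origin: centre of its rim plane (underside), z up. Inside top 56 mm above the rim. Knob on top: 22 mm dia. upright cylinder, 68 to 84 mm above the rim, on a 14 mm neck. Starts standing over the holder with about 6 mm between wall and holder at the closest.
- cover_knob (a point): Middle of the dust cover's knob, on the axis, 76 mm above the rim.
- bench_pad: Flat green bench pad, 380 (x) by 420 (y) mm and 3 mm thick, fixed on the table; origin at the centre of its underside (its top is 3 mm above the table), x and y along its sides.
- microscope: Stand of a video microscope, fixed, its front towards the bench pad. Origin: on the table, on the lens axis; +x points back to the column, -x to the front of the stand. White base plate 22 mm thick, x = -90 to 150, y = -90 to 90 mm. The stage is the round white insert (93 mm dia.) flush in its top, centred on the lens axis. Column: 32 mm dia. at x = 115, 402 mm tall.
- stage_centre (a point): Centre of the stage on the top of the base plate (22 mm above the table), exactly below the lens; this is where the movement's centre has to come.
- microscope_head: Head carried over the stage by an arm from the column; origin and axes as microscope. Ring light 72 mm dia., lower face 183 mm above the table; above it lens tube (up to 60 mm dia.) and 54 mm square camera, top 390 mm. Focus carriage and knobs at the column, 237 to 313 mm up, y within 55. A tool pointing straight down does not fit under it: lean it back, away from the column.
- cleaning_jar: Bystander: closed glass jar with a steel lid, 58 mm diameter, 62 mm high, loose; origin at the centre of its underside.
- small_parts_tray: Bystander: small round covered parts tray, 72 mm diameter, 54 mm high with its knob, loose; origin at the centre of its underside. Not the large dust cover.
- screwdriver_stand: Bystander: round stand with eight upright screwdrivers, 90 mm diameter, 92 mm high, loose, 0.7 kg; origin at the centre of its underside.
Not all that is in view belongs to the job. What is shaped like the dust_cover but purple is not meant.

How it is judged:
On the way, in this order (a step that is already met when the one before it is completed fails the run):
1. the dust cover stands upright on the bench pad, released, clear of the holder, which is still in its place (horizontal distance between dust_cover and movement_holder above 0.115 m and angle between dust_cover's own z axis and vertical below 0.06 rad and height (world z) of dust_cover below 0.007 m and contact force between the fingers and dust_cover below 0.3 N and distance of movement_holder from where it was at the start of the episode below 0.02 m), for 0.2 s.
2. the holder stands on the stage with the movement below the lens (horizontal distance between movement_holder and stage_centre below 0.008 m and z of movement_holder in the frame of stage_centre below 0.003 m and angle between movement_holder's own z axis and vertical below 0.05 rad), for 0.2 s.
At the end, for the whole second after the job is handed in: Holder flat and still on the stage, movement within 8 mm of the point below the lens, long axis within 0.2 rad of the stand's front-back line, screw to the front; dust cover upright and still on the bench pad, its centre at least 45 mm inside the pad's edges (all of step 2 and z of movement_holder in the frame of stage_centre above -0.003 m and angle between the x axis of movement_holder and the x axis of microscope, either way round below 0.2 rad and x of screw_end in the frame of microscope below -0.03 m and linear speed of each of movement_holder, dust_cover below 0.01 m/s and angle between dust_cover's own z axis and vertical below 0.06 rad and height (world z) of dust_cover below 0.007 m and x of dust_cover in the frame of bench_pad between -0.145 and 0.145 m and y of dust_cover in the frame of bench_pad between -0.165 and 0.165 m); the robot touches nothing.
It fails at once if the dust cover strikes the movement or its holder (contact force between dust_cover and movement_holder above 2 N).
It fails at once if the dust cover is tipped over (angle between dust_cover's own z axis and vertical above 0.6 rad).
It fails at once if the cover or the holder is let fall from a height or pressed down hard ((contact force between the fingers and dust_cover below 0.1 N and linear speed of dust_cover above 0.4 m/s) or contact force between dust_cover and bench_pad above 150 N or (contact force between the fingers and movement_holder below 0.1 N and linear speed of movement_holder above 0.4 m/s) or contact force between movement_holder and microscope above 150 N).
It fails at once if the microscope's head is bumped (contact force between any of the arm, the fingers, movement_holder, dust_cover and microscope_head above 3 N).
It fails at once if a bystander is disturbed (distance of any of cleaning_jar, small_parts_tray, screwdriver_stand from where it was at the start of the episode above 0.015 m).
It also fails if it takes over 56 s, if anything falls off the work surface, if the arm or the gripper's body presses on something with over 40 N, if the wrist force passes 120 N, or if a joint passes its speed limit or range.

### The arm

A 6-joint arm with a two-finger parallel gripper is mounted at the origin on the work surface. World frame = base frame: x ahead of the robot, y to its left, z up, the work surface at z = 0. Lengths are in m, angles in rad, forces in N, time in s.
With the tool pointing down it reaches from about 0.425 to 0.95 m from the base axis. Payload 3.5 kg.
Tool frame: the origin (TCP) lies between the finger pads, 19 mm behind the fingertips; this is the grasp point; z points along the fingers, y is the line along which they close (so a half turn about z gives the same grasp; the last joint's range is limited). The gripper opens to 85 mm and grips with 20 to 120 N. Pads are 22 mm wide; open, the fingers measure 114 mm over their backs; the gripper's body (76 mm by 85 mm) begins 54 mm behind the grasp point. The pads swing forward as they close: fully open they stand 13 mm farther back than shut.
Start: joints at [-0.15, 0.286, 1.577, -0, 1.279, -0.15], TCP at [0.675, 0, 0.25] pointing down, gripper open.
Joint ranges: [-2.77, 2.77], [-0.9, 2.22], [0.21, 2.48], [-1.53, 4.67], [0.24, 2.81], [-2.84, 2.84]. Speed limits (rad/s): [2.79, 2.79, 3.14, 3.14, 3.14, 3.14].

### API

Orientations are given as a unit quaternion [x, y, z, w].
In Python, from plant import monitor, eyes, ctrl gives the robot as it stands.
- The arm moves only by the shell command python3 -m handwheel 'ROWS' [FORCE]. ROWS is JSON, a list of rows, each a list of 7 numbers: the shift along the tool's x, y, z in units of 40 cm (1.0 is 40 cm), then the turn, a rotation vector about the tool's x, y, z in units of pi rad (1.0 is pi rad), then the opening, from -1 (shut) to 1 (fully open). A call has 1 to 12 rows; each row is the pose to reach, as a shift and turn from the pose commanded when the call began, along the tool's axes at that moment, turning the shorter way round; what a row does not reach only later rows make up. A row lasts 1/8 s, in which the tool goes at most 62.5 mm and 10.7 degrees, less where a joint would pass 70% of its speed; a pose out of reach is approached as far as the arm can. A call with a number of a shift or a turn outside -1 to 1 is refused whole. A call with a gripper value outside its range is refused whole. The fingers move at their own pace and stop on an object; FORCE is the grip in N (left out, the last holds). Time passes only in rows, so rows that repeat a pose let the fingers close. It gives the time, the measured TCP pose, the force, the opening and the grip force at its end, in the units of the state.
- monitor.get_state(): the state, without advancing time (a new reading comes with each control period).
- eyes.read_camera(name): name is "scene" or "side" or "wrist"; returns the picture (420x560x3 uint8, red, green, blue); there is no depth.
- eyes.camera_params(name): a dict with "K" (3x3 intrinsics, pixels), "R" (3x3) and "t" (3): a world point X has camera coordinates R X + t. Camera axes: x right, y down, z forward; pixel columns grow to the right and rows downward; lengths in m; the calibration is good to about 2 mm. The wrist camera is an equidistant fisheye: a pixel r from the principal point sees the ray r / f radians off the axis. A picture is of the moment at which its call begins: read the wrist's pose just before it. camera_params takes no time and is no camera call; for the wrist camera it gives the pose at the moment of the call.
- ctrl.sign_off(): hands the job in; it is judged then, once.
The state is a dict: "time": time; "qpos": joint angles; "dq": joint speeds; "joint_efforts": joint torques, N m; "eef_pos": TCP position; "tcp_rot": TCP orientation; "contact_force": force on the tool from outside, world axes, zero at the start; "wrist_torque": the same for the moment, N m; "opening": opening from 0.0 (shut) to 1.0 (fully open); "finger_force": force on a finger pad.
Only numpy, scipy, OpenCV 4.12 (cv2) and the standard library are available. Lean on these libraries where they do the work, as an engineer would, in place of code of your own. Each camera call takes 0.05 s, during which the arm holds its last target. There are 200 camera calls.

## Working session

There is one attempt and no reset: what is moved stays moved. The work goes in short steps, Python scripts to look and compute and a shell command to move; the robot and the scene stay as the last step left them, time stands still between calls to the robot, and variables do not carry over. Pictures are saved under pics/ and viewed, at most 12 in all, crops included, and the job is handed in when it is done.

```bash
ls; mkdir -p pics; cat > h.py <<'E'
import numpy as np, cv2
from plant import monitor, eyes, ctrl
def snap(n,f):
    p=eyes.camera_params(n); im=eyes.read_camera(n)
    cv2.imwrite(f'pics/{f}.png',cv2.cvtColor(im,cv2.COLOR_RGB2BGR)); return im,p
def ray(p,u,v,fish=False):
    K,R,t=map(np.array,(p['K'],p['R'],p['t']))
    x=np.array([(u-K[0,2])/K[0,0],(v-K[1,2])/K[1,1]])
    if fish:
        r=np.hypot(*x); d=np.r_[x/max(r,1e-9)*np.sin(r),np.cos(r)]
    else: d=np.r_[x,1]
    return -R.T@t, R.T@d
def atz(p,u,v,z,fish=False):
    c,d=ray(p,u,v,fish); return c+d*(z-c[2])/d[2]
def proj(p,X,fish=False):
    K,R,t=map(np.array,(p['K'],p['R'],p['t'])); c=np.atleast_2d(X)@R.T+t
    if fish:
        n=np.hypot(c[:,0],c[:,1]); th=np.arctan2(n,c[:,2]); x=c[:,:2]/np.maximum(n,1e-9)[:,None]*th[:,None]
    else: x=c[:,:2]/c[:,2:]
    return x@np.diag([K[0,0],K[1,1]])+K[:2,2]
E
python3 - <<'E'
from h import *
np.set_printoptions(precision=4,suppress=True)
a,p=snap('scene','scene0');b,q=snap('side','side0');c,r=snap('wrist','wrist0')
for x in (p,q,r): print(x['K'],x['R'],x['t'], -np.array(x['R']).T@x['t'])
print(monitor.get_state())
E
```

```text
pics
[[467.6716   0.     285.6222]
 [  0.     467.6716 220.5061]
 [  0.       0.       1.    ]] [[ 0.8808  0.4733  0.0118]
 [ 0.2977 -0.5342 -0.7912]
 [-0.3681  0.7005 -0.6114]] [-0.5144 -0.0172  1.4035] [ 0.9749 -0.7489  0.8506]
[[407.0452   0.     280.637 ]
 [  0.     407.0452 208.9948]
 [  0.       0.       1.    ]] [[ 0.9721 -0.2345 -0.0038]
 [-0.1356 -0.5489 -0.8248]
 [ 0.1913  0.8023 -0.5654]] [-0.4379  0.224   0.9622] [ 0.2719 -0.7517  0.7271]
[[325.1923   0.     281.3443]
 [  0.     325.1923 208.9353]
 [  0.       0.       1.    ]] [[ 1.      0.0014 -0.0025]
 [ 0.0021 -0.9558  0.2939]
 [-0.0019 -0.2939 -0.9558]] [-0.674  -0.0379  0.3799] [0.6748 0.0764 0.3726]
{'time': 0.15, 'qpos': array([-0.15  ,  0.287 ,  1.5779,  0.    ,  1.2786, -0.15  ]), 'dq': array([ 0.0004, -0.0009, -0.0033,  0.0008, -0.0002,  0.0001]), 'joint_efforts': array([  0.0008, -40.6603, -29.314 ,  -0.0001,   0.004 ,  -0.    ]), 'eef_pos': array([0.6745, 0.0001, 0.2489]), 'tcp_rot': array([ 0.7071,  0.7071, -0.0006, -0.0008]), 'contact_force': array([ 0.4591, -0.2733, -0.0726]), 'wrist_torque': array([ 0.0707,  0.0684, -0.032 ]), 'finger_force': 0.0, 'opening': 0.9974175068366244}
```

View pics/scene0.png

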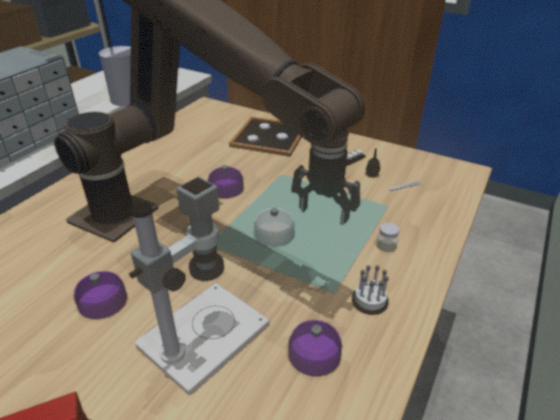

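View pics/side0.png

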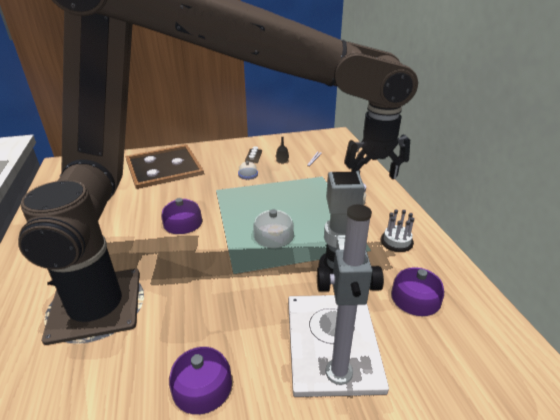

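View pics/wrist0.png

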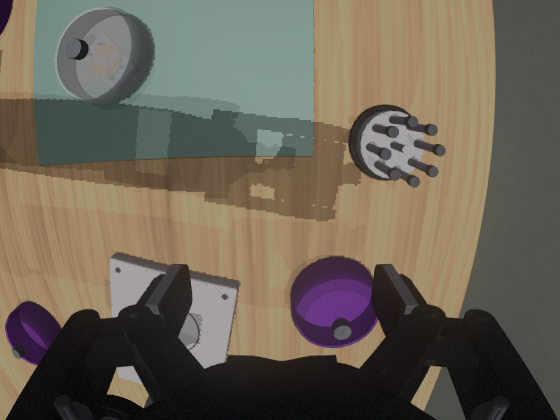

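Candidates for the dust cover: the clear bell at scene (274,227) / side (273,228) / wrist (103,57), purple bells at scene (225,181), (101,294) and (315,347), and a small jar-like item at scene (389,235). The clear bell on the pad with brass under it fits the description. I'll check it in a crop and measure it.

```bash
cat > m1.py <<'E'
from h import *
import pickle
np.set_printoptions(precision=4,suppress=True)
P={n:eyes.camera_params(n) for n in('scene','side','wrist')}
def tri(obs):
    A=0;b=0
    for n,u,v in obs:
        c,d=ray(P[n],u,v,n=='wrist'); d=d/np.linalg.norm(d); M=np.eye(3)-np.outer(d,d); A=A+M;b=b+M@c
    X=np.linalg.solve(A,b); return X,[proj(P[n],X,n=='wrist')[0]-(u,v) for n,u,v in obs]
print('knob',tri([('scene',274,213),('side',273,213)]),'z expected .079')
for n,u,v in(('scene',274,213),('side',273,213),('wrist',77,49)): print(n,atz(P[n],u,v,.079,n=='wrist'))
for u,v in((139,340),(216,286),(268,322),(187,382),(213,322)): print('base',atz(P['scene'],u,v,.022))
for u,v in((291,298),(367,296),(382,386),(298,391),(330,326)): print('base side',atz(P['side'],u,v,.022))
for u,v in((112,254),(239,284)): print('base wr',atz(P['wrist'],u,v,.022,1))
for u,v in((40,164),(313,157)): print('pad wr',atz(P['wrist'],u,v,.003,1))
for u,v in((216,232),(330,279),(387,212),(268,178)): print('pad sc',atz(P['scene'],u,v,.003))
for n,u,v in(('scene',389,245),('side',248,175),('scene',370,300),('scene',317,360),('scene',225,188)): print(n,u,v,atz(P[n],u,v,.003))
a=cv2.imread('pics/wrist0.png')[0:120,40:170]; b=cv2.imread('pics/scene0.png')[270:390,130:280]; c=cv2.imread('pics/side0.png')[280:400,270:400]
cv2.imwrite('pics/crop1.png',np.hstack([cv2.resize(x,(int(x.shape[1]*f),400),interpolation=2) for x,f in((a,2.8),(b,2.2))][:2]))
E
python3 m1.py
```

```text
knob (array([0.4658, 0.1508, 0.0796]), [array([ 0.0858, -0.5181]), array([0.1483, 0.5012])]) z expected .079
scene [0.4664 0.1493 0.079 ]
side [0.4661 0.1541 0.079 ]
wrist [0.466 0.156 0.079]
base [ 0.3988 -0.3276  0.022 ]
base [ 0.4512 -0.1135  0.022 ]
base [ 0.6188 -0.1496  0.022 ]
base [ 0.5536 -0.3602  0.022 ]
base [ 0.5101 -0.2095  0.022 ]
base side [ 0.4482 -0.1122  0.022 ]
base side [ 0.622  -0.1484  0.022 ]
base side [ 0.5574 -0.3665  0.022 ]
base side [ 0.4019 -0.3389  0.022 ]
base side [ 0.5093 -0.2106  0.022 ]
base wr [ 0.4515 -0.094   0.022 ]
base wr [ 0.6216 -0.1295  0.022 ]
pad wr [0.3336 0.0283 0.003 ]
pad wr [0.7105 0.025  0.003 ]
pad sc [0.3158 0.0776 0.003 ]
pad sc [0.6793 0.062  0.003 ]
pad sc [0.7145 0.41   0.003 ]
pad sc [0.3025 0.3989 0.003 ]
scene 389 245 [0.7692 0.2641 0.003 ]
side 248 175 [0.454  0.5136 0.003 ]
scene 370 300 [0.7941 0.0432 0.003 ]
scene 317 360 [ 0.7544 -0.1754  0.003 ]
scene 225 188 [0.2108 0.2784 0.003 ]
```

View pics/crop1.png

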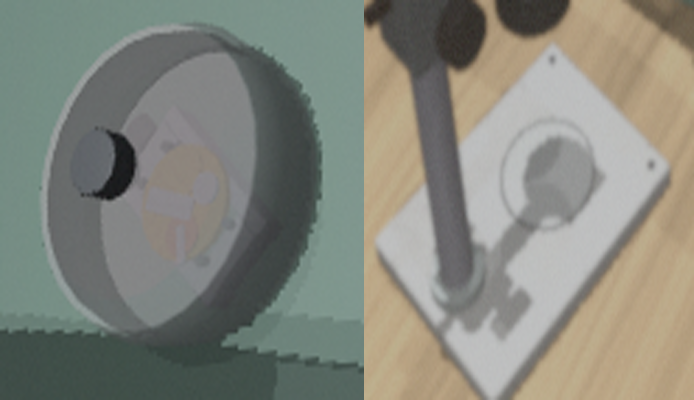

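The crop confirms a clear bell over a brass movement, with the screw end toward the upper left of the wrist image. The knob triangulates to z = 0.0796 (expected 0.079) at about (0.466, 0.152). Next I'll fit the plate and pad silhouettes.

```bash
cat > m2.py <<'E'
from h import *
from scipy.optimize import minimize
np.set_printoptions(precision=4,suppress=True)
P={n:eyes.camera_params(n) for n in('scene','side')}
def hullmask(pts):
    m=np.zeros((420,560),np.uint8); h=cv2.convexHull((pts*16).round().astype(np.int32)); cv2.fillConvexPoly(m,h,1,shift=4); return m
def fit(masks,box,x0):
    B=np.array([[x,y,z] for x in box[0] for y in box[1] for z in box[2]])
    def cost(p):
        c,s=np.cos(p[2]),np.sin(p[2]); W=B@np.array([[c,s,0],[-s,c,0],[0,0,1]])+[p[0],p[1],0]
        e=0
        for n,m in masks.items():
            k=hullmask(proj(P[n],W)); e+=1-(k&m).sum()/((k|m).sum())
        return e
    r=minimize(cost,x0,method='Nelder-Mead',options=dict(initial_simplex=np.array([x0]*4)+np.vstack([np.zeros(3),np.diag([.02,.02,.1])])))
    return r.x,r.fun
def comp(im,f,seed):
    m=f(cv2.cvtColor(im,cv2.COLOR_BGR2HSV)).astype(np.uint8); m=cv2.morphologyEx(m,2,np.ones((3,3),np.uint8)); _,l=cv2.connectedComponents(m)
    m=l==l[seed[1],seed[0]]; ys,xs=np.nonzero(m); return hullmask(np.c_[xs,ys].astype(float)),m.sum()
ims={n:cv2.imread(f'pics/{n}0.png') for n in P}
w=lambda h:(h[...,1]<38)&(h[...,2]>120)
M={}
for n,s in(('scene',(240,320)),('side',(305,350))): M[n],k=comp(ims[n],w,s);ys,xs=np.nonzero(M[n]); print(n,ims[n][s[1],s[0]],k,xs.min(),xs.max(),ys.min(),ys.max())
print('plate',fit(M,((-.09,.15),(-.09,.09),(.022,.022)),[.51,-.21,-1.8]))
g=lambda h:(h[...,0]>65)&(h[...,0]<95)&(h[...,1]>40)
G={}
for n,s in(('scene',(320,240)),('side',(240,195))): G[n],k=comp(ims[n],g,s);ys,xs=np.nonzero(G[n]); print(n,ims[n][s[1],s[0]],k,xs.min(),xs.max(),ys.min(),ys.max())
print('pad',fit(G,((-.19,.19),(-.21,.21),(.003,.003)),[.52,.236,0]))
E
python3 m2.py
```

```text
scene [191 190 189] 6767 135 268 283 391
side [231 230 233] 7116 289 388 295 396
plate (array([ 0.5111, -0.2145, -1.7858]), np.float64(0.09179208646354675))
scene [149 159 133] 48 317 325 235 242
side [173 186 161] 233821 0 559 0 419
pad (array([ 0.5268, -0.2179,  1.3401]), np.float64(1.8743409863945577))
```

```bash
python3 -m handwheel '[[0.38,-0.52,0,0,0,0,1],[0.38,-0.52,0,0,0,0,1],[0.38,-0.52,0,0,0,0,1],[0.38,-0.52,0,0,0,0,1],[0.38,-0.52,0.12,0,0,0,1],[0.38,-0.52,0.12,0,0,0,1],[0.38,-0.52,0.12,0,0,0,1]]' 60
python3 - <<'E'
from h import *
im,p=snap('wrist','wrist1')
for z in (.079,.087): print(proj(p,[[.466,.152,z]],1))
print(proj(p,[[.466+.058*np.cos(a),.152+.058*np.sin(a),.003] for a in np.arange(4)*np.pi/2],1).round())
E
```

```text
time: 1.02
eef_pos: [0.468, 0.1518, 0.2031]
tcp_rot: [0.707, 0.707, 0.0, 0.0]
contact_force: [1.0, -0.9, -0.1]
opening: 0.997
finger_force: 0.0
[[278.5443494  208.65154136]]
[[278.46630633 211.68462875]]
[[335. 187.]
 [279. 130.]
 [223. 187.]
 [279. 239.]]
```

View pics/wrist1.png

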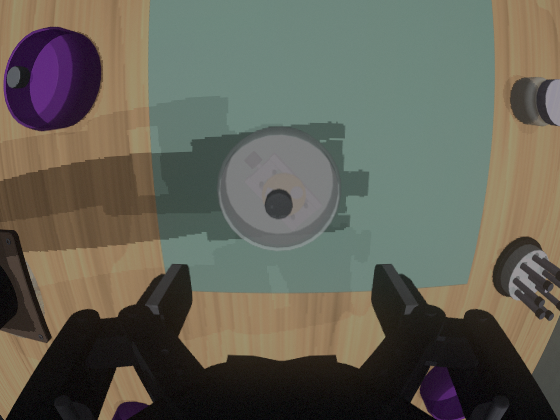

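Knob top seen at (278,204), about 5 mm farther in +y than my first guess, so the knob is near y = 0.156. The bell's outline agrees in x. Descending and gripping.

```bash
python3 -m handwheel '[[0.01,-0.0025,0.1,0,0,0,1],[0.01,-0.0025,0.2,0,0,0,1],[0.01,-0.0025,0.29,0,0,0,1],[0.01,-0.0025,0.29,0,0,0,1],[0.01,-0.0025,0.29,0,0,0,-1],[0.01,-0.0025,0.29,0,0,0,-1],[0.01,-0.0025,0.29,0,0,0,-1],[0.01,-0.0025,0.29,0,0,0,-1],[0.01,-0.0025,0.29,0,0,0,-1],[0.01,-0.0025,0.29,0,0,0,-1]]' 40
```

```text
time: 2.33
eef_pos: [0.4668, 0.1562, 0.0873]
tcp_rot: [0.707, 0.707, 0.001, 0.001]
contact_force: [-0.8, -0.3, 6.2]
opening: 0.237
finger_force: 39.3
```

```bash
python3 -m handwheel '[[0,0,-0.03,0,0,0,-1],[0,0,-0.06,0,0,0,-1],[0,0,-0.1,0,0,0,-1],[0,0,-0.15,0,0,0,-1],[0,0,-0.2,0,0,0,-1],[0,0,-0.25,0,0,0,-1],[0,0,-0.25,0,0,0,-1]]'
```

```text
time: 3.2
eef_pos: [0.4673, 0.1562, 0.1886]
tcp_rot: [0.707, 0.707, 0.002, 0.002]
contact_force: [-0.2, 0.3, -2.1]
opening: 0.241
finger_force: 39.4
```

```bash
python3 -m handwheel '[[0.08,0.1,0,0,0,0,-1],[0.16,0.19,0,0,0,0,-1],[0.24,0.28,0,0,0,0,-1],[0.3,0.36,0,0,0,0,-1],[0.3,0.36,0.06,0,0,0,-1],[0.3,0.36,0.14,0,0,0,-1],[0.3,0.36,0.2,0,0,0,-1],[0.3,0.36,0.23,0,0,0,-1],[0.3,0.36,0.24,0,0,0,-1],[0.3,0.36,0.245,0,0,0,-1],[0.3,0.36,0.245,0,0,0,-1]]'
```

```text
time: 4.58
eef_pos: [0.6106, 0.2762, 0.0892]
tcp_rot: [0.707, 0.707, 0.001, 0.0]
contact_force: [0.4, -0.1, -2.5]
opening: 0.238
finger_force: 39.6
```

```bash
python3 -m handwheel '[[0,0,0.003,0,0,0,-1],[0,0,0.006,0,0,0,-1],[0,0,0.008,0,0,0,-1],[0,0,0.008,0,0,0,-1]]'
```

```text
time: 5.08
eef_pos: [0.6106, 0.2762, 0.0873]
tcp_rot: [0.707, 0.707, 0.0, 0.0]
contact_force: [-4.5, -2.0, 6.2]
opening: 0.239
finger_force: 40.4
```

```bash
python3 -m handwheel '[[0,0,0,0,0,0,1],[0,0,0,0,0,0,1],[0,0,0,0,0,0,1],[0,0,0,0,0,0,1],[0,0,-0.1,0,0,0,1],[0,0,-0.25,0,0,0,1],[-0.1,-0.1,-0.3,0,0,0,1],[-0.2,-0.2,-0.3,0,0,0,1],[-0.3,-0.36,-0.3,0,0,0,1],[-0.3,-0.36,-0.3,0,0,0,1],[-0.3,-0.36,-0.3,0,0,0,1]]'
python3 - <<'E'
from h import *
im,p=snap('wrist','wrist2'); import pickle; pickle.dump(p,open('w2.pkl','wb'))
E
```

```text
time: 6.45
eef_pos: [0.4662, 0.1559, 0.2054]
tcp_rot: [0.707, 0.707, 0.001, 0.001]
contact_force: [1.3, -0.5, -0.4]
opening: 1.001
finger_force: 0.0
```

View pics/wrist2.png

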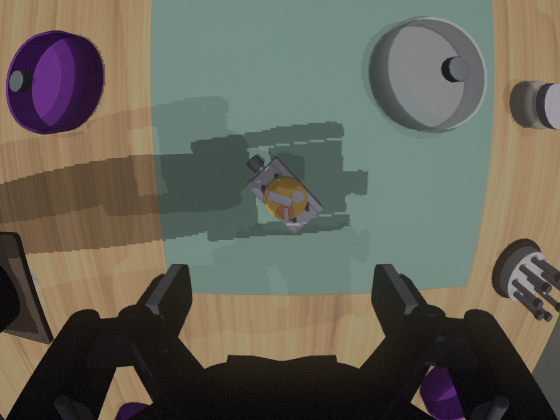

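The cover stands at (430,75) on the pad. The uncovered holder is at (285,197), with its screw head at (256,163).

```bash
python3 - <<'E'
from h import *
import pickle
np.set_printoptions(precision=4,suppress=True)
p=pickle.load(open('w2.pkl','rb'))
im=cv2.imread('pics/wrist2.png'); h=cv2.cvtColor(im,cv2.COLOR_BGR2HSV)
m=((h[...,0]>8)&(h[...,0]<28)&(h[...,1]>110)); m[:140]=0;m[250:]=0;m[:,:230]=0;m[:,340:]=0
ys,xs=np.nonzero(m); hull=cv2.convexHull(np.c_[xs,ys].astype(np.int32)); (cx,cy),r=cv2.minEnclosingCircle(hull); print(cx,cy,r,m.sum())
print('mov',atz(p,cx,cy,.029,1))
C=np.array([atz(p,u,v,.021,1) for u,v in((247,182),(276,157),(322,208),(296,234))]); print(C,C.mean(0),np.linalg.norm(np.roll(C,-1,0)-C,axis=1))
for a,b in((2,1),(3,0)): d=C[b]-C[a]; print('ang',np.degrees(np.arctan2(d[1],d[0])))
print('screw',atz(p,255,163,.016,1))
c=cv2.resize(im[140:250,225:345],None,fx=5,fy=5,interpolation=2); cv2.imwrite('pics/crop2.png',c)
E
```

```text
285.14910888671875 198.1491241455078 21.734752655029297 982
mov [0.4703 0.1507 0.029 ]
[[0.4333 0.1648 0.021 ]
 [0.4616 0.1892 0.021 ]
 [0.5072 0.1384 0.021 ]
 [0.4816 0.1107 0.021 ]] [0.4709 0.1508 0.021 ] [0.0374 0.0683 0.0377 0.0726]
ang 131.93111744407074
ang 131.7946137689146
screw [0.441  0.1827 0.016 ]
```

View pics/crop2.png

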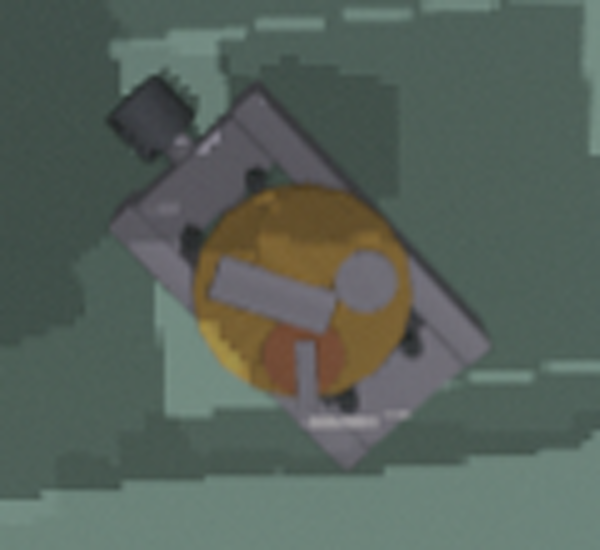

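Holder measured at 37.5 × 70 mm (expected 40 × 70), centre (0.4706, 0.151), screw direction 132°. I'll work out the leaned grasp pose now.

```bash
cat > g.py <<'E'
from h import *
from scipy.spatial.transform import Rotation as Ro
np.set_printoptions(precision=4,suppress=True)
def tool(f,th):
    f=np.radians(f);th=np.radians(th); F=np.r_[np.cos(f),np.sin(f),0];Z=np.r_[0,0,1]
    x=np.cos(th)*F-np.sin(th)*Z; z=-np.sin(th)*F-np.cos(th)*Z
    return Ro.from_matrix(np.c_[x,np.cross(z,x),z])
def rel(R0,p0,R1,p1): return np.r_[R0.inv().apply(np.subtract(p1,p0))/.4,(R0.inv()*R1).as_rotvec()/np.pi]
E
python3 - <<'E'
from g import *
R0=tool(90,0); f=np.radians(132); c=np.r_[.4706,.151,0]; F=np.r_[np.cos(f),np.sin(f),0]
g=c+.029*F; print(g)
print(rel(R0,[.466,.156,.2048],tool(132,35),g+[0,0,.10]))
print('down in tool axes per 10mm',tool(132,35).inv().apply([0,0,-.01])/.4, 'q',tool(132,35).as_quat())
E
```

```text
[0.4512 0.1726 0.    ]
[ 0.0414 -0.037   0.262  -0.0712 -0.1856 -0.2259]
down in tool axes per 10mm [0.0143 0.     0.0205] q [ 0.3879  0.8713 -0.1223  0.2747]
```

```bash
python3 -m handwheel '[[0.0414,-0.037,0.1,-0.0712,-0.1856,-0.2259,1],[0.0414,-0.037,0.1,-0.0712,-0.1856,-0.2259,1],[0.0414,-0.037,0.1,-0.0712,-0.1856,-0.2259,1],[0.0414,-0.037,0.1,-0.0712,-0.1856,-0.2259,1],[0.0414,-0.037,0.1,-0.0712,-0.1856,-0.2259,1],[0.0414,-0.037,0.262,-0.0712,-0.1856,-0.2259,1],[0.0414,-0.037,0.262,-0.0712,-0.1856,-0.2259,1],[0.0414,-0.037,0.262,-0.0712,-0.1856,-0.2259,1],[0.0414,-0.037,0.262,-0.0712,-0.1856,-0.2259,1]]'
python3 - <<'E'
from g import *
s=monitor.get_state(); print(s['qpos'],s['eef_pos'],(tool(132,35).inv()*Ro.from_quat(s['tcp_rot'])).as_rotvec())
E
```

```text
time: 7.62
eef_pos: [0.4534, 0.1734, 0.1029]
tcp_rot: [0.389, 0.871, -0.121, 0.276]
contact_force: [-0.2, -0.3, 0.6]
opening: 1.001
finger_force: 0.0
[ 0.4166  0.0545  2.2318 -0.8311  0.8306  0.2563] [0.4534 0.1734 0.1029] [-0.0038 -0.0019  0.0029]
```

```bash
python3 -m handwheel '[[0,0,0,0,0,0,1],[0,0,0,0,0,0,1]]'
python3 - <<'E'
from g import *
im,p=snap('wrist','wrist3'); im=im[...,::-1].copy(); h=cv2.cvtColor(im,cv2.COLOR_BGR2HSV)
c=proj(p,[[.4706,.151,.029]],1)[0]; print('pred',c)
m=((h[...,0]>8)&(h[...,0]<28)&(h[...,1]>110)).astype(np.uint8); w=np.zeros_like(m); cv2.circle(w,tuple(c.astype(int)),60,1,-1); m&=w
ys,xs=np.nonzero(m); hull=cv2.convexHull(np.c_[xs,ys].astype(np.int32)).reshape(-1,2)
W=np.array([atz(p,u,v,.029,1)[:2] for u,v in hull]).astype(np.float32); print(len(xs),cv2.minEnclosingCircle(W), W.min(0),W.max(0))
print(monitor.get_state()['eef_pos'])
E
```

```text
time: 7.88
eef_pos: [0.4519, 0.1727, 0.1013]
tcp_rot: [0.388, 0.871, -0.122, 0.275]
contact_force: [0.2, 0.8, 0.4]
opening: 1.004
finger_force: 0.0
pred [278.4888 203.417 ]
1607 ((0.46625447273254395, 0.1542285680770874), 0.022710425779223442) [0.4447 0.1325] [0.4866 0.1757]
[0.4516 0.1727 0.1009]
```

```bash
cat > ov.py <<'E'
from g import *
def overlay(im,p,c,f,z0,out,roi,k=5):
    f=np.radians(f); M=np.array([[np.cos(f+np.pi),-np.sin(f+np.pi)],[np.sin(f+np.pi),np.cos(f+np.pi)]])
    x0,y0,x1,y1=roi; o=cv2.resize(im[y0:y1,x0:x1],None,fx=k,fy=k,interpolation=2)
    def dr(L,col):
        W=np.c_[np.array(L)[:,:2]@M.T+c,np.array(L)[:,2]+z0]; q=(proj(p,W,1)-[x0,y0]+.5)*k
        cv2.polylines(o,[q.round().astype(np.int32)],False,col,1)
    t=np.linspace(0,2*np.pi,40); dr(np.c_[.0215*np.cos(t),.0215*np.sin(t),0*t+.026],(255,255,255))
    for z in(0,.018): dr([[-.035,-.02,z],[.035,-.02,z],[.035,.02,z],[-.035,.02,z],[-.035,-.02,z]],(0,0,255))
    dr([[-.05,-.007,.009],[-.05,.007,.009]],(0,255,255))
    cv2.imwrite(out,o)
E
python3 - <<'E'
from ov import *
p=eyes.camera_params('wrist'); im=cv2.imread('pics/wrist3.png')
overlay(im,p,[.4706,.151],132,.003,'pics/ov3.png',(215,135,345,265))
E
```

```text
(no output)
```

View pics/ov3.png

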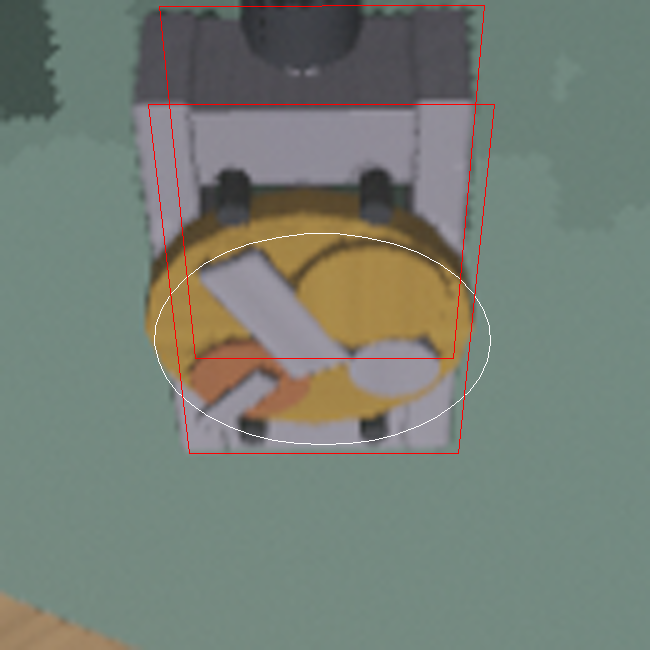

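The rail outlines match the image lengthwise. The holder sits about 1.6 mm to the left (tool −y) of my model. Descending and gripping gently.

```bash
python3 -m handwheel '[[0.035,-0.004,0.05,0,0,0,1],[0.07,-0.004,0.1,0,0,0,1],[0.09,-0.004,0.129,0,0,0,1],[0.104,-0.004,0.149,0,0,0,1],[0.104,-0.004,0.149,0,0,0,1],[0.104,-0.004,0.149,0,0,0,1]]' 30
python3 -m handwheel '[[0,0,0,0,0,0,0],[0,0,0,0,0,0,-0.05],[0,0,0,0,0,0,-1],[0,0,0,0,0,0,-1],[0,0,0,0,0,0,-1],[0,0,0,0,0,0,-1]]' 60
python3 -c "
from h import *
s=monitor.get_state();print(s['opening']*85,s['eef_pos'],s['contact_force'],s['wrist_torque'])"
```

```text
time: 8.68
eef_pos: [0.4506, 0.1716, 0.028]
tcp_rot: [0.388, 0.871, -0.122, 0.275]
contact_force: [0.5, -0.4, -0.2]
opening: 0.998
finger_force: 0.0
time: 9.43
eef_pos: [0.4504, 0.1716, 0.028]
tcp_rot: [0.388, 0.871, -0.122, 0.275]
contact_force: [-3.2, 1.1, 5.6]
opening: 0.448
finger_force: 60.9
38.108889365052725 [0.45042304 0.17160021 0.0279725 ] [-3.16614015  1.1321391   5.56672014] [-0.00707123  0.22355617 -0.06741218]
```

```bash
python3 -m handwheel '[[-0.02,0,-0.029,0,0,0,-1],[-0.05,0,-0.072,0,0,0,-1],[-0.08,0,-0.115,0,0,0,-1],[-0.114,0,-0.164,0,0,0,-1],[-0.114,0,-0.164,0,0,0,-1],[-0.114,0,-0.164,0,0,0,-1]]'
python3 - <<'E'
from ov import *
s=monitor.get_state(); im,p=snap('wrist','wrist4'); im=im[...,::-1].copy(); e=s['eef_pos']; print(e,s['opening'],s['contact_force'])
R=Ro.from_quat(s['tcp_rot']); F=np.r_[np.cos(np.radians(132)),np.sin(np.radians(132)),0]
c=(e-.029*F)[:2]; overlay(im,p,c,132,e[2]-.0248,'pics/ov4.png',(215,135,345,265))
E
```

```text
time: 10.18
eef_pos: [0.449, 0.1713, 0.1059]
tcp_rot: [0.388, 0.871, -0.123, 0.274]
contact_force: [-0.7, -0.0, -1.3]
opening: 0.447
finger_force: 60.5
[0.449  0.1713 0.1059] 0.44655308988154685 [-0.7095 -0.0251 -1.3239]
```

View pics/ov4.png

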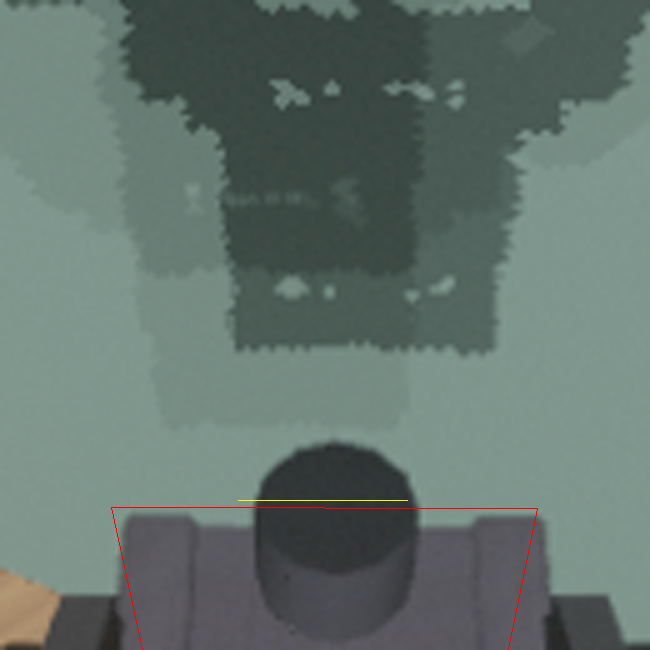

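```bash
python3 - <<'E'
from g import *
from scipy.ndimage import map_coordinates
t=np.linspace(0,2*np.pi,180,endpoint=False)
def sc(n,x,y):
    v=0
    for k in n:
        g,p=I[k]; 
        def s(r): return map_coordinates(g,proj(p,np.c_[x+r*np.cos(t),y+r*np.sin(t),0*t+.022])[:,::-1].T,order=1)
        v+=np.mean(np.clip((s(.0425)+s(.0505))/2-s(.0465),-10,25))
    return v
I={n:(cv2.imread(f'pics/{n}0.png',0).astype(float),eyes.camera_params(n)) for n in('scene','side')}
for ns in(['scene'],['side'],['scene','side']):
    b=max((sc(ns,x,y),x,y) for x in np.arange(.495,.527,.001) for y in np.arange(-.23,-.195,.001)); print(ns,b)
p=eyes.camera_params('scene')
# next move: from commanded pose
R0=tool(132,35)
F0=np.r_[np.cos(np.radians(132)),np.sin(np.radians(132)),0]
E
```

```text
['scene'] (np.float64(12.84557862538416), np.float64(0.509), np.float64(-0.208))
['side'] (np.float64(16.233798200086607), np.float64(0.513), np.float64(-0.208))
['scene', 'side'] (np.float64(26.664377572525186), np.float64(0.51), np.float64(-0.208))
```

```bash
python3 - <<'E'
from g import *
R0=tool(132,35); p0=np.r_[.4512,.1726,.1]+R0.apply([-.004,-.0016,-.006]); print(p0)
a=77.7; f=np.radians(a); F=np.r_[np.cos(f),np.sin(f),0]; S=np.r_[.511,-.209,0]; R1=tool(a,35)
T=lambda d,b: S+(.0285+d)*F+[0,0,b+.024]
A=T(.17,.08); print('A',A,rel(R0,p0,R1,A), R1.as_quat())
for d,b in((.1,.05),(.0,.05),(.0,.03),(0,.0235),(0,.022)): print(d,b,rel(R1,A,R1,T(d,b))[:3])
E
```

```text
[0.4499 0.1717 0.1072]
A [ 0.5533 -0.0151  0.104 ] [-0.4212 -0.1203  0.3047  0.173   0.      0.2471] [ 0.7427  0.5983 -0.2342  0.1886]
0.1 0.05 [-0.1003 -0.      0.1618]
0.0 0.05 [-0.3051  0.      0.3052]
0.0 0.03 [-0.2764  0.      0.3462]
0 0.0235 [-0.2671  0.      0.3595]
0 0.022 [-0.265   0.      0.3625]
```

```bash
python3 -m handwheel '[[-0.07,-0.02,0.05,0.029,0,0.041,-1],[-0.14,-0.04,0.1,0.058,0,0.082,-1],[-0.21,-0.06,0.15,0.087,0,0.124,-1],[-0.28,-0.08,0.2,0.115,0,0.165,-1],[-0.35,-0.1,0.25,0.144,0,0.206,-1],[-0.4212,-0.1203,0.3047,0.173,0,0.2471,-1],[-0.4212,-0.1203,0.3047,0.173,0,0.2471,-1],[-0.4212,-0.1203,0.3047,0.173,0,0.2471,-1],[-0.4212,-0.1203,0.3047,0.173,0,0.2471,-1]]'
python3 - <<'E'
from g import *
s=monitor.get_state(); print(s['qpos'],s['eef_pos'],(tool(77.7,35).inv()*Ro.from_quat(s['tcp_rot'])).as_rotvec())
E
```

```text
time: 11.35
eef_pos: [0.5521, -0.0142, 0.1032]
tcp_rot: [0.742, 0.599, -0.235, 0.188]
contact_force: [0.6, 0.6, -0.6]
opening: 0.449
finger_force: 60.9
[ 0.0244  0.3298  1.9012 -0.6518  1.1652  0.5796] [ 0.5521 -0.0142  0.1032] [ 0.0004 -0.0004 -0.0025]
```

Now I'll go in low under the head and stop 28 mm above the stage.

```bash
python3 -m handwheel '[[-0.05,0,0.08,0,0,0,-1],[-0.1,0,0.162,0,0,0,-1],[-0.17,0,0.21,0,0,0,-1],[-0.24,0,0.26,0,0,0,-1],[-0.28,0,0.288,0,0,0,-1],[-0.305,0,0.305,0,0,0,-1],[-0.305,0,0.305,0,0,0,-1],[-0.305,0,0.305,0,0,0,-1]]'
python3 - <<'E'
from g import *
s=monitor.get_state(); print(s['eef_pos'],s['contact_force'])
a,p=snap('scene','scene5');b,q=snap('side','side5')
x=cv2.resize(a[250:390,120:290],(400,330),interpolation=2); y=cv2.resize(b[260:400,250:420],(400,330),interpolation=2)
cv2.imwrite('pics/c5.png',np.hstack([x,y])[...,::-1])
E
```

```text
time: 12.35
eef_pos: [0.5173, -0.1804, 0.0741]
tcp_rot: [0.743, 0.599, -0.234, 0.189]
contact_force: [-0.2, 0.3, -2.5]
opening: 0.446
finger_force: 60.9
[ 0.5173 -0.1804  0.0741] [-0.2461  0.2574 -2.503 ]
```

View pics/c5.png

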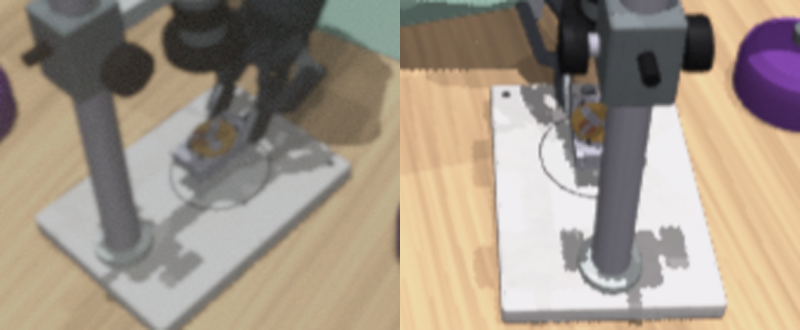

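The holder is held over the stage, screw to the front. Brass is at about scene (210.5,308.5) and clear of the head. Checking its position numerically.

```bash
python3 - <<'E'
from g import *
for n,c in(('scene',(210,308)),('side',(331,313))):
    p=eyes.camera_params(n); im=cv2.imread(f'pics/{n}5.png'); h=cv2.cvtColor(im,cv2.COLOR_BGR2HSV)
    m=((h[...,0]>8)&(h[...,0]<28)&(h[...,1]>110)).astype(np.uint8); w=np.zeros_like(m); cv2.circle(w,c,16,1,-1); ys,xs=np.nonzero(m&w)
    r=[xs.min(),xs.max(),ys.min(),ys.max()]
    t=np.linspace(0,6.28,60); q=proj(p,[[.511+.0215*np.cos(a),-.209+.0215*np.sin(a),z] for a in t for z in(.068,.076)])
    print(n,r,'expected',q.min(0),q.max(0), atz(p,(r[0]+r[1])/2,(r[2]+r[3])/2,.073))
E
```

```text
Traceback (most recent call last):
ValueError: zero-size array to reduction operation minimum which has no identity
```

```bash
python3 - <<'E'
from g import *
for n,c in(('scene',(210,308)),('side',(331,313))):
    p=eyes.camera_params(n); im=cv2.imread(f'pics/{n}5.png'); h=cv2.cvtColor(im,cv2.COLOR_BGR2HSV)
    m=((h[...,0]>5)&(h[...,0]<30)&(h[...,1]>60)).astype(np.uint8); w=np.zeros_like(m); cv2.circle(w,c,15,1,-1); ys,xs=np.nonzero(m&w)
    t=np.linspace(0,6.28,60); q=proj(p,[[.511+.0215*np.cos(a),-.209+.0215*np.sin(a),z] for a in t for z in(.068,.076)])
    r=[xs.min(),xs.max(),ys.min(),ys.max()]
    print(n,len(xs),r,'expected',q.min(0),q.max(0), atz(p,(r[0]+r[1])/2,(r[2]+r[3])/2,.073))
E
```

```text
scene 131 [np.int64(201), np.int64(219), np.int64(301), np.int64(315)] expected [201.4727 298.4471] [221.5603 315.7842] [ 0.5103 -0.2137  0.073 ]
side 143 [np.int64(323), np.int64(337), np.int64(303), np.int64(319)] expected [321.6737 300.3806] [342.5869 318.8007] [ 0.505  -0.2129  0.073 ]
```

Centred within about 2 mm. Lowering gently.

```bash
python3 -m handwheel '[[0.0145,0,0.0205,0,0,0,-1],[0.0245,0,0.035,0,0,0,-1],[0.033,0,0.047,0,0,0,-1],[0.0355,0,0.051,0,0,0,-1],[0.0365,0,0.052,0,0,0,-1],[0.0365,0,0.052,0,0,0,-1]]'
```

```text
time: 13.2
eef_pos: [0.5172, -0.1811, 0.0489]
tcp_rot: [0.743, 0.598, -0.234, 0.189]
contact_force: [-0.1, 0.2, -1.3]
opening: 0.447
finger_force: 60.9
```

```bash
python3 -m handwheel '[[0.0007,0,0.001,0,0,0,-1],[0.0014,0,0.002,0,0,0,-1],[0.0014,0,0.002,0,0,0,-1]]'; python3 -m handwheel '[[0.0007,0,0.001,0,0,0,-1],[0.0014,0,0.002,0,0,0,-1],[0.0014,0,0.002,0,0,0,-1]]'
```

```text
time: 13.58
eef_pos: [0.5171, -0.1811, 0.0478]
tcp_rot: [0.743, 0.598, -0.234, 0.189]
contact_force: [-0.2, 0.1, -1.7]
opening: 0.444
finger_force: 60.9
time: 13.95
eef_pos: [0.5172, -0.1811, 0.0471]
tcp_rot: [0.743, 0.598, -0.234, 0.189]
contact_force: [-0.7, 0.8, 0.4]
opening: 0.448
finger_force: 61.2
```

```bash
python3 -m handwheel '[[0.0007,0,0.001,0,0,0,-1],[0.0012,0,0.0017,0,0,0,-1],[0.0012,0,0.0017,0,0,0,-1]]'
```

```text
time: 14.32
eef_pos: [0.5173, -0.1812, 0.047]
tcp_rot: [0.743, 0.598, -0.235, 0.189]
contact_force: [-2.5, 2.3, 5.8]
opening: 0.444
finger_force: 61.7
```

```bash
python3 -m handwheel '[[0,0,0,0,0,0,0],[0,0,0,0,0,0,0.3],[0,0,0,0,0,0,0.8],[0,0,0,0,0,0,0.8],[0,0,-0.03,0,0,0,0.8],[0,0,-0.1,0,0,0,0.8],[0.04,0,-0.2,0,0,0,0.8],[0.15,0,-0.3,0,0,0,0.8],[0.25,0,-0.4,0,0,0,0.8],[0.25,0,-0.5,0,0,0,0.8],[0.25,0,-0.5,0,0,0,0.8]]'
python3 - <<'E'
from g import *
s=monitor.get_state(); print(s['eef_pos'],s['contact_force'],s['opening'])
a,p=snap('scene','scene6');b,q=snap('side','side6'); c,r=snap('wrist','wrist6')
x=cv2.resize(a[230:390,110:290],(400,356),interpolation=2); y=cv2.resize(b[260:420,240:420],(400,356),interpolation=2)
cv2.imwrite('pics/c6.png',np.hstack([x,y])[...,::-1])
z=.022
for n,P in(('scene',p),('side',q)):
    im=cv2.imread(f'pics/{n}6.png'); h=cv2.cvtColor(im,cv2.COLOR_BGR2HSV); c=proj(P,[[.511,-.209,.046]])[0].astype(int)
    m=((h[...,0]>5)&(h[...,0]<30)&(h[...,1]>60)).astype(np.uint8); w=np.zeros_like(m); cv2.circle(w,tuple(int(k) for k in c),17,1,-1); ys,xs=np.nonzero(m&w)
    t=np.linspace(0,6.28,60); e=proj(P,[[.511+.0215*np.cos(k),-.209+.0215*np.sin(k),z] for k in t for z in(.040,.048)])
    print(n,len(xs),xs.min(),xs.max(),ys.min(),ys.max(),'exp',e.min(0),e.max(0),atz(P,(xs.min()+xs.max())/2,(ys.min()+ys.max())/2,.045))
E
```

```text
time: 15.7
eef_pos: [0.5614, 0.0133, 0.1561]
tcp_rot: [0.742, 0.599, -0.231, 0.191]
contact_force: [0.1, -0.3, 0.5]
opening: 0.902
finger_force: 0.0
[0.5614 0.0133 0.1561] [ 0.0851 -0.2519  0.5043] 0.9017667046188831
scene 120 203 220 310 323 exp [202.7112 306.9895] [222.4595 324.2799] [ 0.511  -0.2132  0.045 ]
side 141 322 336 312 328 exp [320.9764 309.3903] [341.5009 327.7952] [ 0.5047 -0.2127  0.045 ]
```

View pics/c6.png

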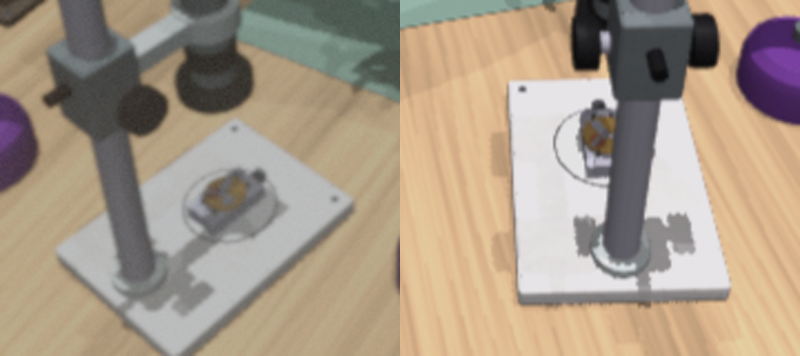

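The final picture shows the holder flat inside the stage ring, movement at about crop (225,193), with its screw pointing to the front. The gripper is clear, so I'm handing it in.

```bash
python3 -c "
from plant import ctrl
print(ctrl.sign_off())"
```

```text
the job is handed in; nothing more can be done
None
```

The job is handed in, with no verdict returned yet: the dust cover stands upright on the pad, clear of the holder, and the holder is flat on the stage with its screw to the front and the movement measured within about 3 mm (limit 8 mm) of the point below the lens.

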